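# Feel out the sticky place on the coin magnifier's slide

## Robot

A 6-joint arm with a two-finger parallel gripper is mounted at the origin on the work surface. World frame = base frame: x ahead of the robot, y to its left, z up, the work surface at z = 0. Lengths are in m, angles in rad, forces in N, time in s.
With the tool pointing down it reaches from about 0.275 to 0.75 m from the base axis. Payload 10.2 kg.
Tool frame: the origin (TCP) lies midway between the tips of the shut fingers; the grasp point (between the pads) lies 19 mm behind it; z points along the fingers, y is the line along which they close (so a half turn about z gives the same grasp; the last joint's range is limited). The gripper opens to 85 mm and grips with 20 to 120 N. Pads are 22 mm wide; open, the fingers measure 114 mm over their backs; the gripper's body (76 mm by 85 mm) begins 54 mm behind the grasp point. The pads swing forward as they close: fully open they stand 13 mm farther back than shut.
Start: joints at [-1.368, 0.313, 1.498, -0, 1.331, -0.223], TCP at [0.217, -0.478, 0.231] pointing down, gripper open.
Joint ranges: [-2.94, 2.94], [-0.97, 2.17], [0.19, 2.56], [-1.23, 4.37], [0.02, 3.11], [-2.88, 2.88]. Speed limits (rad/s): [2.39, 2.39, 3.01, 3.14, 3.14, 3.14].

## Interface

Orientations are given as a 3x3 rotation matrix whose columns are the frame's x, y, z axes.
In Python, from workcell import manip gives the robot as it stands.
- The arm moves only by the tool drive_tool, never from a script. Its argument "increments" is text: rows parted by semicolons, each of 6 numbers parted by spaces: the shift along the tool's x, y, z in mm, then the turn, a rotation vector about the tool's x, y, z in degrees. A call has 1 to 20 rows; each row shifts and turns the commanded pose from where the row before left it, along the tool's axes as they then stand; what a row does not reach is not made up. A row lasts 1/12 s, in which the tool goes at most 41.7 mm and 7.16 degrees, less where a joint would pass 70% of its speed; a pose out of reach is approached as far as the arm can. A call is refused whole if a number of a shift passes 41.7 or a number of a turn 7.16, either way. A call with a gripper value outside its range is refused whole. "fingers" is the finger opening in mm, from 0 to 85.4, set as the call begins (left out, the last holds). The fingers move at their own pace and stop on an object; "force" is the grip in N (left out, the last holds). Time passes only in rows, so rows that do not move let the fingers close. It gives the time, the measured TCP pose, the force, the opening and the grip force at its end, in the units of the state.
- manip.state(): the state, without advancing time (a new reading comes with each control period).
- manip.snapshot(name): name is "scene" or "side" or "wrist"; returns a dict with "pixels" (384x512x3 uint8, red, green, blue), "fx", "fy", "cx", "cy" (pixels), "D" ([k1, k2, p1, p2, k3] as OpenCV has them; the pictures are not rectified), "rvec" (rotation vector, rad) and "tvec" (3), from world to camera coordinates, as OpenCV has them. Camera axes: x right, y down, z forward; pixel columns grow to the right and rows downward; lengths in m; the calibration is good to about 2 mm. A picture is of the moment at which its call begins. There is no depth.
- manip.hand_in(): hands the job in; it is judged then, once.
Trained networks look in a picture, given as the dict that the camera call returned (one of the last four; its "shot" number tells which), for a name from the list of things; names that differ only in an ending like _2 or _b are one class to them, and where a whole thing is asked for, a point or a joint stands for the part that bears it (a point fixed in the world has none). Each returns a list of dicts, best first, with "confidence" (0 to 1); they miss things now and then, are a little off and sometimes report something else, mostly with a low value. They report only what shows in the picture. A call takes as long as a camera call.
- manip.boxes_of(label, picture): "extent" ([left, top, width, height] as shares, 0 to 1, of the picture: columns of its width, rows of its height, round what is visible of it).
The state is a dict: "time_s": time; "joints": joint angles; "joint_vel": joint speeds; "effort": joint torques, N m; "tool_pos": TCP position; "eef_rot": TCP orientation; "contact_force": force on the tool from outside, world axes, zero at the start; "wrist_torque": the same for the moment, N m; "grip_width": finger opening in m; "finger_force": force on a finger pad.
Only numpy, scipy, OpenCV 4.12 (cv2) and the standard library are available. Lean on these libraries where they do the work, as an engineer would, in place of code of your own. Each camera call takes 0.05 s, during which the arm holds its last target. There are 200 camera calls.

## Task

The coin magnifier's carriage, the one with the upright black grip, has a sticky place somewhere along its rail. Run the carriage to the stop at the robot's left, then stroke it through its whole travel to the stop at the right, feeling for the place where it drags, and bring it back and leave it standing on that place, let go, for the fitter. Do not ram the stops, keep off the lens, and leave the sovereigns, tankard, opera glasses and picture frame where they are.

Things in the scene. Friction and masses are not known exactly. Their poses are not given: they have to be found in the camera images.
- slide: The fixed slide: aluminium base plate 75 x 460 x 12 mm screwed to the shelf, a steel profile rail 15 mm wide along its middle (top 26 mm above the shelf), an aluminium stop block (top 46 mm up) with rubber buffers at each end. Origin: centre of the plate's underside. y axis along the rail to the robot's left, x across it away from the robot, z up. Yaw within 0.3 rad of the robot's axes.
- left_stop (a point): Face of the rubber buffers at the robot's left end of the rail (the slide's +y end), 31 mm above the shelf, where the carriage's end meets them. The buffers of both stops yield about 1 mm for every 3 N, and are squeezed solid at 8 mm.
- right_stop (a point): The same at the right end (the slide's -y end), 380 mm from the left one.
- carriage: The carriage: steel block 47 mm wide, 60 mm long along the rail, with a plate on top whose upper face is 48 mm above the shelf; out of it stands the black grip. A rod towards the robot (the slide's -x) carries the lens. Origin: on the shelf under the block's centre; axes as the slide's. About 0.5 kg with the lens.
- travel (a joint): Carriage position along the rail (m): 0 just touching the left buffers, 0.320 just touching the right ones; slide-frame y = 0.160 - travel. Drag is a steady 1.5 to 2 N and it stays where left. The one sticky place cannot be seen: about 28 mm of travel long, its middle between 0.05 and 0.27; on it the drag is about 8 N, up to 12 N while running onto it, either way, pass after pass.
- grip (a point): Point to hold in the carriage's upright black grip, on its centre line 78 mm above the shelf. The grip is a block 18 mm thick along the rail, 32 mm wide across the rail, rising from 48 to 96 mm above the shelf.
- lens: The round magnifying lens in its dark steel ring, 76 mm across and 10 mm thick, level. Origin: its centre, 60 mm above the shelf and 105 mm from the rail's centre line towards the robot; it travels with the carriage. Must not be touched.
- sovereigns: Loose flat clear acrylic holder of six gold sovereigns, 40 x 170 x 8.5 mm, lying on the shelf on the robot's side of the rail beneath the lens's path, long side along its y. Origin: centre of its underside.
- tankard: Loose pewter tankard 100 mm across its foot, 120 mm tall, handle to its +y, standing beyond the slide. Origin: centre of its underside.
- opera_glasses: Loose mother-of-pearl opera glasses standing on their large ends, 44 x 100 x 60 mm, beyond the slide. Origin: centre of the underside.
- picture_frame: Loose small gilt picture frame 120 mm wide and 150 mm tall, leaning back on its strut, beyond the slide to the right. Origin: middle of its lower edge.

How it is judged:
By the outcome, as a careful person would: the job done as asked, in the order asked, and still so for the second after the job is handed in, with the robot touching nothing.
It also fails if it takes over 64 s, if anything falls off the work surface, if the arm or the gripper's body presses on something with over 40 N, if the wrist force passes 120 N, or if a joint passes its speed limit or range.

## Working session

There is one attempt and no reset: what is moved stays moved. The work goes in short steps, Python scripts to look and compute and a tool call to move; the robot and the scene stay as the last step left them, time stands still between calls to the robot, and variables do not carry over. Pictures are saved under pics/ and viewed, at most 10 in all, crops included, and the job is handed in when it is done.

Besides the shell and the picture viewer there is one more tool, called after ">>>" by a JSON object that holds its "op" and its "data". drive_tool: Moves the arm, as the interface text tells. Its arguments: {"type":"object","properties":{"increments":{"type":"string"},"fingers":{"type":"number"},"force":{"type":"number"}},"required":["increments"]}

```bash
mkdir -p pics; python3 - <<'E'
from workcell import manip
import cv2,pickle
for n in ["scene","side"]:
    p=manip.snapshot(n); cv2.imwrite(f"pics/{n}0.png",p["pixels"][:,:,::-1]); pickle.dump(p,open(f"{n}0.pkl","wb"))
    for l in ["slide","carriage","grip","lens","sovereigns","tankard"]:
        for d in manip.boxes_of(l,p)[:2]:
            e=d["extent"]; print(n,l,round(d["confidence"],2),[round(e[0]*512),round(e[1]*384),round((e[0]+e[2])*512),round((e[1]+e[3])*384)])
s=manip.state(); print(s["eef_rot"],s["tool_pos"],s["contact_force"],s["grip_width"])
E
```

```text
scene slide 0.59 [230, 152, 395, 218]
scene carriage 0.61 [331, 152, 359, 210]
scene grip 0.96 [331, 153, 359, 205]
scene lens 0.57 [335, 153, 361, 173]
scene sovereigns 0.93 [300, 167, 359, 185]
scene sovereigns 0.74 [229, 149, 392, 218]
scene tankard 0.58 [195, 231, 238, 287]
side slide 0.73 [179, 127, 252, 251]
side slide 0.55 [326, 198, 383, 278]
side carriage 0.63 [180, 135, 250, 165]
side grip 0.66 [183, 136, 248, 161]
side lens 0.86 [183, 138, 210, 155]
side tankard 0.68 [329, 198, 380, 277]
[[ 9.10707584e-01  4.13051686e-01 -4.43228788e-06]
 [ 4.13051686e-01 -9.10707584e-01 -4.16198311e-07]
 [-4.20842960e-06 -1.45172902e-06 -1.00000000e+00]] [ 0.21683817 -0.47812639  0.23130289] [ 0.33668762  0.24505826 -1.13507564] 0.08526989627384181
```

View pics/scene0.png

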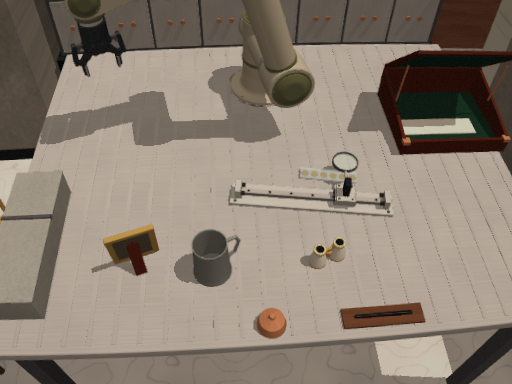

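View pics/side0.png

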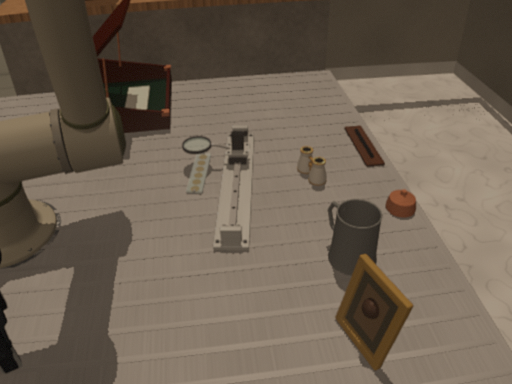

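The scene view shows the slide from about (230,190) to (392,210), with the carriage and black grip near (347,187) and the lens at (345,162). The side view shows the slide between (240,130) and (232,240), with the grip at (238,142). I'll zoom in for exact corners.

```bash
python3 - <<'E'
import cv2,numpy as np
a=cv2.imread("pics/scene0.png")[145:225,220:410]; b=cv2.imread("pics/side0.png")[120:255,170:270]
cv2.imwrite("pics/c1.png",cv2.resize(a,None,fx=4,fy=4,interpolation=cv2.INTER_CUBIC))
cv2.imwrite("pics/c2.png",cv2.resize(b,None,fx=4,fy=4,interpolation=cv2.INTER_CUBIC))
E
```

```text
(no output)
```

View pics/c1.png

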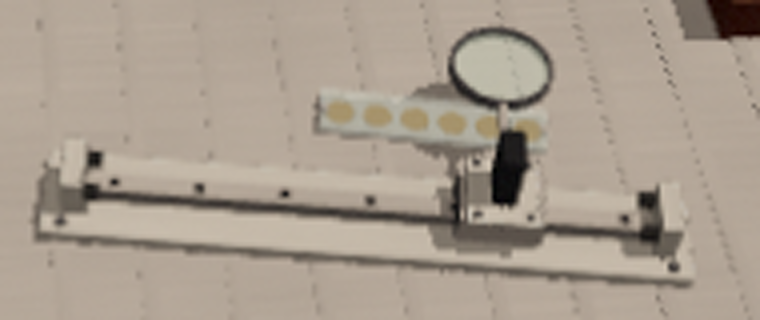

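View pics/c2.png

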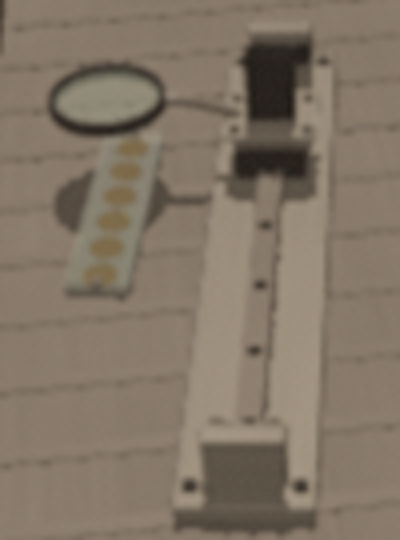

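The crops show the plate's corners clearly: scene (38,230) and (693,277), side (175,513), (316,513) and (333,65). The lens centres are at (501,68) and (107,99). I'll fit the slide pose and the travel from these.

```bash
cat > fit.py <<'E'
import pickle,cv2,numpy as np
from scipy.optimize import least_squares
P={n:pickle.load(open(n+"0.pkl","rb")) for n in("scene","side")}
def proj(p,X):
    K=np.array([[p["fx"],0,p["cx"]],[0,p["fy"],p["cy"]],[0,0,1.]])
    return cv2.projectPoints(np.array(X,float),np.array(p["rvec"],float),np.array(p["tvec"],float),K,np.array(p["D"],float))[0][:,0]
def L(n,u,v): return np.array([220+u/4,145+v/4]) if n=="scene" else np.array([170+u/4,120+v/4])
O=[("scene",38,230,(.0375,-.23,.012)),("scene",693,277,(.0375,.23,.012)),("side",175,513,(-.0375,-.23,.012)),("side",316,513,(.0375,-.23,.012)),
("side",333,65,(.0375,.23,.012)),("scene",501,68,"lens"),("side",107,99,"lens"),("scene",516,135,"gt"),("side",276,51,"gt")]
def W(q,l):
    if l=="lens": l=(-.105,.16-q[3],.06)
    if l=="gt": l=(0,.16-q[3],.096)
    c,s=np.cos(q[2]),np.sin(q[2]); return [q[0]+c*l[0]-s*l[1],q[1]+s*l[0]+c*l[1],l[2]]
def res(q): return np.concatenate([proj(P[n],[W(q,l)])[0]-L(n,u,v) for n,u,v,l in O])
if __name__=="__main__":
    r=least_squares(res,[.4,0,0,.1],loss="soft_l1"); q=r.x; print(q.round(4)); print(res(q).reshape(-1,2).round(1))
    print("grip",np.round(W(q,(0,.16-q[3],.078)),4),"axis y",-np.sin(q[2]),np.cos(q[2]))
    for y in(.16,-.16): print(y,np.round(W(q,(0,y,.078)),4))
    from workcell import manip
    s=manip.state(); R=np.array(s["eef_rot"]); 
    print(R.T@(np.array(W(q,(0,.16-q[3],.078)))-s["tool_pos"]), np.degrees(np.arctan2(R[1,0],R[0,0])))
    for n in P:
        c,_=cv2.Rodrigues(np.array(P[n]["rvec"],float)); print(n,-c.T@np.array(P[n]["tvec"]).ravel())
E
python3 fit.py
```

```text
[ 0.5354  0.0946 -0.1516  0.0656]
[[-1.3  0.9]
 [-0.5  0.4]
 [-0.8 -0.5]
 [ 0.3 -0.4]
 [ 0.1 -3. ]
 [-0.3  0.2]
 [-0.4 -0.2]
 [-0.2  2.7]
 [-2.2 -0.7]]
grip [0.5497 0.1879 0.078 ] axis y 0.1510533961844853 0.9885256048788685
0.16 [0.5596 0.2528 0.078 ]
-0.16 [ 0.5113 -0.0635  0.078 ]
[ 0.5782377  -0.46911099  0.15330114] 24.39668168992624
scene [ 1.34678996 -0.13431693  1.04364158]
side [ 0.46755849 -0.81491854  0.68383972]
```

>>> {"op": "drive_tool", "data": {"increments": "28.9 -23.5 0 0 0 0;28.9 -23.5 0 0 0 0;28.9 -23.5 0 0 0 0;28.9 -23.5 0 0 0 0;28.9 -23.5 0 0 0 0;28.9 -23.5 0 0 0 0;28.9 -23.5 0 0 0 0;28.9 -23.5 0 0 0 0;28.9 -23.5 0 0 0 0;28.9 -23.5 0 0 0 0;28.9 -23.5 0 0 0 0;28.9 -23.5 0 0 0 0;28.9 -23.5 0 0 0 0;28.9 -23.5 0 0 0 0;28.9 -23.5 0 0 0 0;28.9 -23.5 0 0 0 0;28.9 -23.5 0 0 0 0;28.9 -23.5 0 0 0 0;28.9 -23.5 0 0 0 0;28.9 -23.5 0 0 0 0", "fingers": 60}}

```text
time_s: 2.37
tool_pos: [0.5496, 0.1906, 0.2313]
eef_rot: [[0.911, 0.413, 0.0], [0.413, -0.911, -0.0], [0.0, 0.0, -1.0]]
contact_force: [0.4, -0.1, 0.3]
grip_width: 0.06
finger_force: 0.0
```

>>> {"op": "drive_tool", "data": {"increments": "0 0 0 0 0 6.62;0 0 0 0 0 6.62;0 0 0 0 0 6.62;0 0 0 0 0 6.62;0 0 0 0 0 6.6;0 0 0 0 0 0;0 0 0 0 0 0;0 0 0 0 0 0"}}

```text
time_s: 3.03
tool_pos: [0.5491, 0.1886, 0.2313]
eef_rot: [[0.989, -0.148, -0.0], [-0.148, -0.989, 0.0], [-0.0, -0.0, -1.0]]
contact_force: [-0.2, -0.3, -0.5]
grip_width: 0.06
finger_force: 0.0
```

```bash
cat > look.py <<'E'
from workcell import manip
import cv2,pickle,numpy as np
s=manip.state(); R=np.array(s["eef_rot"]); print(s["time_s"],s["tool_pos"],np.degrees(np.arctan2(R[1,0],R[0,0])),s["contact_force"])
print("to grip (tool)",1000*R.T@(np.array([.5497,.1879,.078])-s["tool_pos"]))
p=manip.snapshot("wrist"); cv2.imwrite("pics/w1.png",p["pixels"][:,:,::-1]); pickle.dump(p,open("wrist0.pkl","wb"))
for l in("grip","lens","carriage"):
    for d in manip.boxes_of(l,p)[:2]:
        e=d["extent"]; print(l,round(d["confidence"],2),[round(e[0]*512),round(e[1]*384),round((e[0]+e[2])*512),round((e[1]+e[3])*384)])
from fit import proj,W
q=[.5354,.0946,-.1516,.0656]
for k,z in (("top",.096),("bot",.048)):
    print(k,proj(p,[W(q,(a,.0944+b,z)) for a in(-.016,.016) for b in(-.009,.009)]).round(0).tolist())
print("lens",proj(p,[W(q,"lens")]))
E
python3 look.py
```

```text
3.0333 [0.54907884 0.1886232  0.23128748] -8.496379676077646 [-0.15855333 -0.27726568 -0.46339035]
to grip (tool) [  0.72954116   0.62397462 153.28744133]
grip 0.72 [235, 143, 294, 282]
lens 0.94 [230, 222, 292, 278]
carriage 0.74 [234, 142, 295, 279]
top [[272.0, 195.0], [254.0, 195.0], [272.0, 165.0], [254.0, 165.0]]
bot [[271.0, 182.0], [255.0, 181.0], [271.0, 155.0], [255.0, 155.0]]
lens [[262.63916005 252.80444324]]
```

View pics/w1.png

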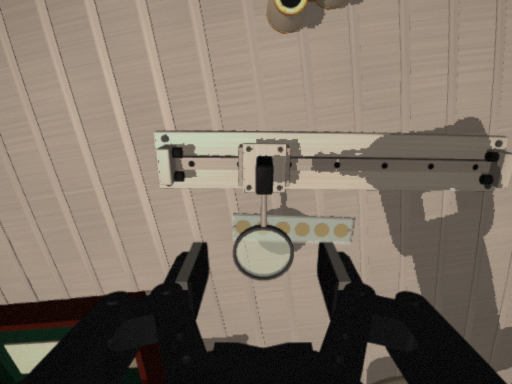

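The wrist view shows the grip at about (264,175), against a prediction of (263,175). The lens is at (263,251), which also matches. Fingers straddle along the rail. I'll check the yaw with the plate corners in this view while descending.

>>> {"op": "drive_tool", "data": {"increments": "0.7 0.6 20 0 0 0.2;0 0 20 0 0 0;0 0 20 0 0 0;0 0 20 0 0 0;0 0 20 0 0 0;0 0 20 0 0 0;0 0 20 0 0 0;0 0 15 0 0 0;0 0 13 0 0 0;0 0 4 0 0 0;0 0 0 0 0 0;0 0 0 0 0 0"}}

```text
time_s: 4.23
tool_pos: [0.5501, 0.188, 0.0599]
eef_rot: [[0.988, -0.154, 0.001], [-0.154, -0.988, 0.0], [0.001, -0.0, -1.0]]
contact_force: [0.3, -0.2, 0.5]
grip_width: 0.0598
finger_force: 0.0
```

```bash
python3 - <<'E'
import fit,pickle,numpy as np
from scipy.optimize import least_squares
fit.P["wrist"]=pickle.load(open("wrist0.pkl","rb")); L0=fit.L
fit.L=lambda n,u,v: np.array([u,v],float) if n=="wrist" else L0(n,u,v)
fit.O=[o for i,o in enumerate(fit.O) if i not in(4,)]+[("wrist",155,132,(.0375,.23,.012)),("wrist",506,138,(.0375,-.23,.012)),("wrist",160,188,(-.0375,.23,.012)),("wrist",263,251,"lens"),("wrist",264.5,175,"gc")]
W0=fit.W
fit.W=lambda q,l: W0(q,(0,.16-q[3],.08) if l=="gc" else l)
r=least_squares(fit.res,[.53,.09,-.15,.065],loss="soft_l1"); print(r.x.round(4)); print(fit.res(r.x).reshape(-1,2).round(1).tolist())
from workcell import manip
s=manip.state();R=np.array(s["eef_rot"]);print(s["tool_pos"],np.arctan2(R[1,0],R[0,0]),s["contact_force"],s["grip_width"])
E
```

```text
[ 0.5353  0.0955 -0.1572  0.0677]
[[-1.0, 0.5], [-0.2, 0.7], [-1.5, -0.8], [-0.4, -0.6], [-0.5, 0.2], [-0.3, -0.0], [-0.6, 2.8], [-2.1, -0.5], [-1.2, -1.2], [5.6, -1.3], [-0.0, -0.1], [0.1, 1.6], [-0.4, 0.7]]
[0.55005515 0.18798616 0.05992092] -0.1546936239415014 [ 0.30145086 -0.17025421  0.45333086] 0.05976344565454049
```

>>> {"op": "drive_tool", "data": {"increments": "0 0 0 0 0 0;0 0 0 0 0 0;0 0 0 0 0 0;0 0 0 0 0 0;0 0 0 0 0 0;0 0 0 0 0 0;0 0 0 0 0 0;0 0 0 0 0 0", "fingers": 0, "force": 60}}

```text
time_s: 4.9
tool_pos: [0.55, 0.188, 0.06]
eef_rot: [[0.988, -0.154, 0.001], [-0.154, -0.988, 0.0], [0.001, -0.0, -1.0]]
contact_force: [-2.6, -0.3, 6.0]
grip_width: 0.0173
finger_force: 59.0
```

>>> {"op": "drive_tool", "data": {"increments": "0 -3 0 0 0 0;0 -4 0 0 0 0;0 -4 0 0 0 0;0 -4 0 0 0 0;0 -4 0 0 0 0"}}

```text
time_s: 5.32
tool_pos: [0.5529, 0.2068, 0.06]
eef_rot: [[0.988, -0.155, 0.001], [-0.155, -0.988, -0.0], [0.001, -0.0, -1.0]]
contact_force: [-1.3, -1.6, 5.2]
grip_width: 0.0174
finger_force: 59.2
```

>>> {"op": "drive_tool", "data": {"increments": "0 -4 0 0 0 0;0 -4 0 0 0 0;0 -4 0 0 0 0;0 -4 0 0 0 0;0 -4 0 0 0 0;0 -3 0 0 0 0"}}

```text
time_s: 5.82
tool_pos: [0.5566, 0.2296, 0.06]
eef_rot: [[0.988, -0.154, 0.001], [-0.154, -0.988, -0.0], [0.001, -0.0, -1.0]]
contact_force: [-1.7, -0.9, 5.9]
grip_width: 0.0172
finger_force: 59.2
```

>>> {"op": "drive_tool", "data": {"increments": "0 -2 0 0 0 0;0 -2 0 0 0 0;0 -2 0 0 0 0;0 -2 0 0 0 0"}}

```text
time_s: 6.15
tool_pos: [0.5578, 0.2373, 0.06]
eef_rot: [[0.988, -0.155, 0.001], [-0.155, -0.988, -0.0], [0.001, -0.0, -1.0]]
contact_force: [-1.9, -0.5, 4.7]
grip_width: 0.0171
finger_force: 59.2
```

>>> {"op": "drive_tool", "data": {"increments": "0 -2 0 0 0 0;0 -2 0 0 0 0;0 -2 0 0 0 0;0 -1.5 0 0 0 0"}}

```text
time_s: 6.48
tool_pos: [0.559, 0.2448, 0.06]
eef_rot: [[0.988, -0.154, 0.001], [-0.154, -0.988, -0.0], [0.001, -0.0, -1.0]]
contact_force: [-0.9, -0.9, 5.5]
grip_width: 0.017
finger_force: 59.2
```

>>> {"op": "drive_tool", "data": {"increments": "0 -1 0 0 0 0;0 -1 0 0 0 0"}}

```text
time_s: 6.65
tool_pos: [0.5593, 0.2467, 0.06]
eef_rot: [[0.988, -0.154, 0.001], [-0.154, -0.988, -0.0], [0.001, -0.0, -1.0]]
contact_force: [-0.7, -1.4, 5.0]
grip_width: 0.0175
finger_force: 59.2
```

>>> {"op": "drive_tool", "data": {"increments": "0 -1 0 0 0 0;0 -1 0 0 0 0"}}

```text
time_s: 6.82
tool_pos: [0.5596, 0.2486, 0.06]
eef_rot: [[0.988, -0.155, 0.001], [-0.155, -0.988, -0.0], [0.001, -0.0, -1.0]]
contact_force: [-1.2, -0.9, 5.1]
grip_width: 0.0173
finger_force: 59.2
```

>>> {"op": "drive_tool", "data": {"increments": "0 -1 0 0 0 0;0 -1 0 0 0 0"}}

```text
time_s: 6.98
tool_pos: [0.5599, 0.2506, 0.06]
eef_rot: [[0.988, -0.154, 0.001], [-0.154, -0.988, -0.0], [0.001, -0.0, -1.0]]
contact_force: [-0.8, -1.0, 5.3]
grip_width: 0.0173
finger_force: 59.2
```

>>> {"op": "drive_tool", "data": {"increments": "0 -1 0 0 0 0;0 -0.5 0 0 0 0"}}

```text
time_s: 7.15
tool_pos: [0.5601, 0.2522, 0.06]
eef_rot: [[0.988, -0.154, 0.001], [-0.154, -0.988, 0.0], [0.001, -0.0, -1.0]]
contact_force: [-1.1, -1.6, 4.5]
grip_width: 0.0174
finger_force: 59.2
```

>>> {"op": "drive_tool", "data": {"increments": "0 -0.5 0 0 0 0;0 -0.5 0 0 0 0"}}

```text
time_s: 7.32
tool_pos: [0.5603, 0.2531, 0.06]
eef_rot: [[0.988, -0.155, 0.001], [-0.155, -0.988, -0.0], [0.001, -0.0, -1.0]]
contact_force: [-1.2, -0.7, 4.7]
grip_width: 0.0177
finger_force: 59.2
```

>>> {"op": "drive_tool", "data": {"increments": "0 -0.5 0 0 0 0;0 -0.5 0 0 0 0"}}

```text
time_s: 7.48
tool_pos: [0.5604, 0.2541, 0.06]
eef_rot: [[0.988, -0.155, 0.001], [-0.155, -0.988, -0.0], [0.001, -0.0, -1.0]]
contact_force: [-1.0, -1.3, 5.9]
grip_width: 0.0171
finger_force: 59.2
```

>>> {"op": "drive_tool", "data": {"increments": "0 -0.5 0 0 0 0;0 -0.5 0 0 0 0"}}

```text
time_s: 7.65
tool_pos: [0.5606, 0.255, 0.06]
eef_rot: [[0.988, -0.155, 0.001], [-0.155, -0.988, -0.0], [0.001, -0.0, -1.0]]
contact_force: [-0.9, -0.8, 5.0]
grip_width: 0.0173
finger_force: 59.2
```

>>> {"op": "drive_tool", "data": {"increments": "0 -0.5 0 0 0 0;0 -0.5 0 0 0 0"}}

```text
time_s: 7.82
tool_pos: [0.5608, 0.256, 0.06]
eef_rot: [[0.988, -0.154, 0.001], [-0.154, -0.988, -0.0], [0.001, -0.0, -1.0]]
contact_force: [-1.2, -1.7, 4.8]
grip_width: 0.0172
finger_force: 59.2
```

>>> {"op": "drive_tool", "data": {"increments": "0 -0.5 0 0 0 0;0 -0.5 0 0 0 0"}}

```text
time_s: 7.98
tool_pos: [0.5609, 0.2568, 0.06]
eef_rot: [[0.988, -0.155, 0.001], [-0.155, -0.988, -0.0], [0.001, 0.0, -1.0]]
contact_force: [-0.9, -3.0, 5.5]
grip_width: 0.0173
finger_force: 59.3
```

>>> {"op": "drive_tool", "data": {"increments": "0 -0.5 0 0 0 0;0 -0.5 0 0 0 0"}}

```text
time_s: 8.15
tool_pos: [0.561, 0.2575, 0.06]
eef_rot: [[0.988, -0.155, 0.001], [-0.155, -0.988, -0.001], [0.001, 0.001, -1.0]]
contact_force: [-2.3, -6.0, 6.6]
grip_width: 0.0172
finger_force: 59.4
```

>>> {"op": "drive_tool", "data": {"increments": "0 3 0 0 0 0;0 4 0 0 0 0;0 4 0 0 0 0"}}

```text
time_s: 8.4
tool_pos: [0.5594, 0.2474, 0.06]
eef_rot: [[0.988, -0.154, 0.002], [-0.154, -0.988, 0.001], [0.001, -0.001, -1.0]]
contact_force: [-0.9, 1.7, 6.1]
grip_width: 0.0176
finger_force: 59.2
```

>>> {"op": "drive_tool", "data": {"increments": "0 3.5 0 0 0 0;0 3.5 0 0 0 0;0 3 0 0 0 0"}}

```text
time_s: 8.65
tool_pos: [0.5578, 0.2374, 0.06]
eef_rot: [[0.988, -0.154, 0.001], [-0.154, -0.988, 0.001], [0.001, -0.001, -1.0]]
contact_force: [-0.7, 1.7, 5.7]
grip_width: 0.0177
finger_force: 59.2
```

>>> {"op": "drive_tool", "data": {"increments": "0 3.5 0 0 0 0;0 3.5 0 0 0 0;0 3 0 0 0 0"}}

```text
time_s: 8.9
tool_pos: [0.5562, 0.2274, 0.06]
eef_rot: [[0.988, -0.155, 0.001], [-0.155, -0.988, 0.001], [0.001, -0.001, -1.0]]
contact_force: [0.3, 2.6, 5.8]
grip_width: 0.0171
finger_force: 59.2
```

>>> {"op": "drive_tool", "data": {"increments": "0 3.5 0 0 0 0;0 3.5 0 0 0 0;0 3 0 0 0 0"}}

```text
time_s: 9.15
tool_pos: [0.5547, 0.2176, 0.06]
eef_rot: [[0.988, -0.155, 0.001], [-0.155, -0.988, 0.001], [0.001, -0.001, -1.0]]
contact_force: [-0.6, 2.0, 5.7]
grip_width: 0.0173
finger_force: 59.3
```

>>> {"op": "drive_tool", "data": {"increments": "0 3.5 0 0 0 0;0 3.5 0 0 0 0;0 3 0 0 0 0"}}

```text
time_s: 9.4
tool_pos: [0.5531, 0.2077, 0.06]
eef_rot: [[0.988, -0.155, 0.001], [-0.155, -0.988, 0.001], [0.001, -0.001, -1.0]]
contact_force: [-1.3, 3.1, 7.2]
grip_width: 0.0174
finger_force: 59.3
```

>>> {"op": "drive_tool", "data": {"increments": "0 3.5 0 0 0 0;0 3.5 0 0 0 0;0 3 0 0 0 0"}}

```text
time_s: 9.65
tool_pos: [0.5515, 0.1978, 0.06]
eef_rot: [[0.988, -0.155, 0.001], [-0.155, -0.988, 0.001], [0.001, -0.001, -1.0]]
contact_force: [-0.8, 0.9, 6.4]
grip_width: 0.0175
finger_force: 59.3
```

>>> {"op": "drive_tool", "data": {"increments": "0 3.5 0 0 0 0;0 3.5 0 0 0 0;0 3 0 0 0 0"}}

```text
time_s: 9.9
tool_pos: [0.55, 0.1879, 0.06]
eef_rot: [[0.988, -0.155, 0.001], [-0.155, -0.988, 0.001], [0.001, -0.001, -1.0]]
contact_force: [-1.1, 2.1, 7.1]
grip_width: 0.0177
finger_force: 59.3
```

>>> {"op": "drive_tool", "data": {"increments": "0 3.5 0 0 0 0;0 3.5 0 0 0 0;0 3 0 0 0 0"}}

```text
time_s: 10.15
tool_pos: [0.5484, 0.1781, 0.06]
eef_rot: [[0.988, -0.155, 0.001], [-0.155, -0.988, 0.001], [0.001, -0.001, -1.0]]
contact_force: [-0.8, 2.1, 6.0]
grip_width: 0.017
finger_force: 59.4
```

>>> {"op": "drive_tool", "data": {"increments": "0 3.5 0 0 0 0;0 3.5 0 0 0 0;0 3 0 0 0 0"}}

```text
time_s: 10.4
tool_pos: [0.5468, 0.1682, 0.06]
eef_rot: [[0.988, -0.155, 0.001], [-0.155, -0.988, 0.001], [0.001, -0.001, -1.0]]
contact_force: [-1.2, 2.6, 7.0]
grip_width: 0.0175
finger_force: 59.4
```

>>> {"op": "drive_tool", "data": {"increments": "0 3.5 0 0 0 0;0 3.5 0 0 0 0;0 3 0 0 0 0"}}

```text
time_s: 10.65
tool_pos: [0.5453, 0.1583, 0.06]
eef_rot: [[0.988, -0.155, 0.001], [-0.155, -0.988, 0.001], [0.001, -0.001, -1.0]]
contact_force: [-0.7, 2.2, 6.2]
grip_width: 0.0172
finger_force: 59.4
```

>>> {"op": "drive_tool", "data": {"increments": "0 3.5 0 0 0 0;0 3.5 0 0 0 0;0 3 0 0 0 0"}}

```text
time_s: 10.9
tool_pos: [0.5437, 0.1484, 0.06]
eef_rot: [[0.988, -0.155, 0.001], [-0.155, -0.988, 0.001], [0.001, -0.001, -1.0]]
contact_force: [-2.3, 1.8, 6.3]
grip_width: 0.0175
finger_force: 59.4
```

>>> {"op": "drive_tool", "data": {"increments": "0 3.5 0 0 0 0;0 3.5 0 0 0 0;0 3 0 0 0 0"}}

```text
time_s: 11.15
tool_pos: [0.5421, 0.1385, 0.06]
eef_rot: [[0.988, -0.155, 0.001], [-0.155, -0.988, 0.001], [0.001, -0.001, -1.0]]
contact_force: [-1.6, 1.9, 7.1]
grip_width: 0.0173
finger_force: 59.5
```

>>> {"op": "drive_tool", "data": {"increments": "0 3.5 0 0 0 0;0 3.5 0 0 0 0;0 3 0 0 0 0"}}

```text
time_s: 11.4
tool_pos: [0.5406, 0.1286, 0.06]
eef_rot: [[0.988, -0.155, 0.001], [-0.155, -0.988, 0.0], [0.001, -0.001, -1.0]]
contact_force: [-2.2, 2.8, 7.0]
grip_width: 0.0172
finger_force: 59.5
```

>>> {"op": "drive_tool", "data": {"increments": "0 3.5 0 0 0 0;0 3.5 0 0 0 0;0 3 0 0 0 0"}}

```text
time_s: 11.65
tool_pos: [0.539, 0.1188, 0.06]
eef_rot: [[0.988, -0.155, 0.001], [-0.155, -0.988, 0.0], [0.001, -0.001, -1.0]]
contact_force: [-2.0, 2.4, 7.7]
grip_width: 0.0173
finger_force: 59.5
```

>>> {"op": "drive_tool", "data": {"increments": "0 3.5 0 0 0 0;0 3.5 0 0 0 0;0 3 0 0 0 0"}}

```text
time_s: 11.9
tool_pos: [0.5374, 0.1089, 0.06]
eef_rot: [[0.988, -0.155, 0.001], [-0.155, -0.988, 0.0], [0.001, -0.001, -1.0]]
contact_force: [-2.5, 2.1, 7.9]
grip_width: 0.0174
finger_force: 59.5
```

>>> {"op": "drive_tool", "data": {"increments": "0 3.5 0 0 0 0;0 3.5 0 0 0 0;0 3 0 0 0 0"}}

```text
time_s: 12.15
tool_pos: [0.5359, 0.099, 0.06]
eef_rot: [[0.988, -0.155, 0.001], [-0.155, -0.988, 0.0], [0.001, -0.001, -1.0]]
contact_force: [-2.9, 2.5, 8.4]
grip_width: 0.0172
finger_force: 59.6
```

>>> {"op": "drive_tool", "data": {"increments": "0 3.5 0 0 0 0;0 3.5 0 0 0 0;0 3 0 0 0 0"}}

```text
time_s: 12.4
tool_pos: [0.5343, 0.0891, 0.06]
eef_rot: [[0.988, -0.154, 0.001], [-0.154, -0.988, 0.0], [0.001, -0.001, -1.0]]
contact_force: [-2.6, 1.9, 8.3]
grip_width: 0.0173
finger_force: 59.6
```

>>> {"op": "drive_tool", "data": {"increments": "0 3.5 0 0 0 0;0 3.5 0 0 0 0;0 3 0 0 0 0"}}

```text
time_s: 12.65
tool_pos: [0.5327, 0.0793, 0.06]
eef_rot: [[0.988, -0.155, 0.001], [-0.155, -0.988, 0.0], [0.0, -0.001, -1.0]]
contact_force: [-1.9, 1.8, 7.9]
grip_width: 0.0173
finger_force: 59.6
```

>>> {"op": "drive_tool", "data": {"increments": "0 3.5 0 0 0 0;0 3.5 0 0 0 0;0 3 0 0 0 0"}}

```text
time_s: 12.9
tool_pos: [0.5312, 0.0694, 0.06]
eef_rot: [[0.988, -0.155, 0.0], [-0.155, -0.988, 0.0], [0.0, -0.0, -1.0]]
contact_force: [-2.8, 2.5, 8.8]
grip_width: 0.0171
finger_force: 59.6
```

>>> {"op": "drive_tool", "data": {"increments": "0 3.5 0 0 0 0;0 3.5 0 0 0 0;0 3 0 0 0 0"}}

```text
time_s: 13.15
tool_pos: [0.5296, 0.0595, 0.06]
eef_rot: [[0.988, -0.155, 0.0], [-0.155, -0.988, 0.0], [0.0, -0.0, -1.0]]
contact_force: [-2.8, 1.6, 8.5]
grip_width: 0.0174
finger_force: 59.7
```

>>> {"op": "drive_tool", "data": {"increments": "0 3.5 0 0 0 0;0 3.5 0 0 0 0;0 3 0 0 0 0"}}

```text
time_s: 13.4
tool_pos: [0.528, 0.0496, 0.06]
eef_rot: [[0.988, -0.155, 0.0], [-0.155, -0.988, 0.0], [0.0, -0.0, -1.0]]
contact_force: [-3.9, 2.6, 8.7]
grip_width: 0.0176
finger_force: 59.7
```

>>> {"op": "drive_tool", "data": {"increments": "0 3.5 0 0 0 0;0 3.5 0 0 0 0;0 3 0 0 0 0"}}

```text
time_s: 13.65
tool_pos: [0.5266, 0.0408, 0.06]
eef_rot: [[0.988, -0.155, 0.001], [-0.155, -0.988, 0.002], [0.001, -0.002, -1.0]]
contact_force: [-0.8, 11.0, 7.4]
grip_width: 0.017
finger_force: 59.7
```

>>> {"op": "drive_tool", "data": {"increments": "0 3.5 0 0 0 0;0 3.5 0 0 0 0;0 3 0 0 0 0"}}

```text
time_s: 13.9
tool_pos: [0.5251, 0.031, 0.06]
eef_rot: [[0.988, -0.154, 0.001], [-0.154, -0.988, 0.002], [0.001, -0.002, -1.0]]
contact_force: [-1.3, 9.5, 8.8]
grip_width: 0.0174
finger_force: 59.9
```

>>> {"op": "drive_tool", "data": {"increments": "0 3.5 0 0 0 0;0 3.5 0 0 0 0;0 3 0 0 0 0"}}

```text
time_s: 14.15
tool_pos: [0.5235, 0.0207, 0.06]
eef_rot: [[0.988, -0.154, 0.001], [-0.154, -0.988, 0.001], [0.0, -0.001, -1.0]]
contact_force: [-2.0, 3.7, 8.6]
grip_width: 0.0173
finger_force: 59.9
```

>>> {"op": "drive_tool", "data": {"increments": "0 3.5 0 0 0 0;0 3.5 0 0 0 0;0 3 0 0 0 0"}}

```text
time_s: 14.4
tool_pos: [0.5217, 0.0101, 0.0599]
eef_rot: [[0.988, -0.154, 0.0], [-0.154, -0.988, 0.0], [0.0, -0.0, -1.0]]
contact_force: [-3.8, 2.3, 9.1]
grip_width: 0.0174
finger_force: 60.0
```

>>> {"op": "drive_tool", "data": {"increments": "0 3.5 0 0 0 0;0 3.5 0 0 0 0;0 3 0 0 0 0"}}

```text
time_s: 14.65
tool_pos: [0.5202, 0.0002, 0.06]
eef_rot: [[0.988, -0.155, 0.0], [-0.155, -0.988, 0.0], [0.0, -0.0, -1.0]]
contact_force: [-3.6, 2.7, 9.3]
grip_width: 0.0175
finger_force: 60.1
```

>>> {"op": "drive_tool", "data": {"increments": "0 3.5 0 0 0 0;0 3.5 0 0 0 0;0 3 0 0 0 0"}}

```text
time_s: 14.9
tool_pos: [0.5186, -0.0097, 0.06]
eef_rot: [[0.988, -0.154, 0.0], [-0.154, -0.988, 0.0], [-0.0, -0.0, -1.0]]
contact_force: [-3.6, 2.1, 8.9]
grip_width: 0.0174
finger_force: 60.1
```

>>> {"op": "drive_tool", "data": {"increments": "0 3.5 0 0 0 0;0 3.5 0 0 0 0;0 3 0 0 0 0"}}

```text
time_s: 15.15
tool_pos: [0.517, -0.0196, 0.06]
eef_rot: [[0.988, -0.155, -0.0], [-0.155, -0.988, 0.0], [-0.0, -0.0, -1.0]]
contact_force: [-3.8, 2.5, 9.9]
grip_width: 0.0175
finger_force: 60.1
```

>>> {"op": "drive_tool", "data": {"increments": "0 3.5 0 0 0 0;0 3.5 0 0 0 0;0 3 0 0 0 0"}}

```text
time_s: 15.4
tool_pos: [0.5155, -0.0295, 0.06]
eef_rot: [[0.988, -0.154, -0.0], [-0.154, -0.988, 0.0], [-0.0, -0.0, -1.0]]
contact_force: [-4.3, 1.2, 10.0]
grip_width: 0.0173
finger_force: 60.1
```

>>> {"op": "drive_tool", "data": {"increments": "0 3.5 0 0 0 0;0 3.5 0 0 0 0;0 3 0 0 0 0"}}

```text
time_s: 15.65
tool_pos: [0.5139, -0.0393, 0.06]
eef_rot: [[0.988, -0.155, -0.0], [-0.155, -0.988, 0.0], [-0.0, -0.0, -1.0]]
contact_force: [-4.2, 2.5, 10.7]
grip_width: 0.0177
finger_force: 60.1
```

>>> {"op": "drive_tool", "data": {"increments": "0 3 0 0 0 0;0 3 0 0 0 0;0 3 0 0 0 0;0 3 0 0 0 0;0 2 0 0 0 0;0 2 0 0 0 0"}}

```text
time_s: 16.15
tool_pos: [0.5114, -0.0551, 0.0599]
eef_rot: [[0.988, -0.155, -0.0], [-0.155, -0.988, 0.0], [-0.0, -0.0, -1.0]]
contact_force: [-4.7, 1.5, 10.2]
grip_width: 0.0174
finger_force: 60.2
```

>>> {"op": "drive_tool", "data": {"increments": "0 1 0 0 0 0;0 1 0 0 0 0"}}

```text
time_s: 16.32
tool_pos: [0.5111, -0.057, 0.06]
eef_rot: [[0.988, -0.155, -0.0], [-0.155, -0.988, 0.0], [-0.0, -0.0, -1.0]]
contact_force: [-4.8, 2.3, 10.4]
grip_width: 0.0177
finger_force: 60.2
```

>>> {"op": "drive_tool", "data": {"increments": "0 1 0 0 0 0;0 0.5 0 0 0 0"}}

```text
time_s: 16.48
tool_pos: [0.5109, -0.0585, 0.06]
eef_rot: [[0.988, -0.155, -0.0], [-0.155, -0.988, 0.0], [-0.0, -0.0, -1.0]]
contact_force: [-3.8, 2.5, 10.3]
grip_width: 0.0175
finger_force: 60.2
```

>>> {"op": "drive_tool", "data": {"increments": "0 0.5 0 0 0 0;0 0.5 0 0 0 0"}}

```text
time_s: 16.65
tool_pos: [0.5107, -0.0594, 0.06]
eef_rot: [[0.988, -0.154, -0.0], [-0.154, -0.988, 0.0], [-0.0, -0.0, -1.0]]
contact_force: [-5.5, 1.3, 10.5]
grip_width: 0.0175
finger_force: 60.2
```

>>> {"op": "drive_tool", "data": {"increments": "0 0.5 0 0 0 0;0 0.5 0 0 0 0"}}

```text
time_s: 16.82
tool_pos: [0.5106, -0.0604, 0.06]
eef_rot: [[0.988, -0.154, -0.0], [-0.154, -0.988, 0.0], [-0.0, -0.0, -1.0]]
contact_force: [-5.5, 3.9, 10.0]
grip_width: 0.0174
finger_force: 60.2
```

>>> {"op": "drive_tool", "data": {"increments": "0 0.5 0 0 0 0;0 0.5 0 0 0 0"}}

```text
time_s: 16.98
tool_pos: [0.5105, -0.0611, 0.06]
eef_rot: [[0.988, -0.155, -0.0], [-0.155, -0.988, 0.001], [-0.0, -0.001, -1.0]]
contact_force: [-4.0, 4.4, 10.6]
grip_width: 0.0173
finger_force: 60.2
```

>>> {"op": "drive_tool", "data": {"increments": "0 0.5 0 0 0 0;0 0 0 0 0 0"}}

```text
time_s: 17.15
tool_pos: [0.5104, -0.0615, 0.06]
eef_rot: [[0.988, -0.155, -0.0], [-0.155, -0.988, 0.001], [-0.0, -0.001, -1.0]]
contact_force: [-2.6, 4.5, 11.0]
grip_width: 0.0172
finger_force: 60.2
```

>>> {"op": "drive_tool", "data": {"increments": "0 -2 0 0 0 0;0 -4 0 0 0 0;0 -5 0 0 0 0;0 -5 0 0 0 0;0 -5 0 0 0 0;0 -5 0 0 0 0;0 -5 0 0 0 0;0 -5 0 0 0 0;0 -5 0 0 0 0;0 -5 0 0 0 0;0 -5 0 0 0 0;0 -5 0 0 0 0;0 -5 0 0 0 0;0 -5 0 0 0 0;0 -3 0 0 0 0;0 -2 0 0 0 0"}}

```text
time_s: 18.48
tool_pos: [0.5215, 0.0082, 0.06]
eef_rot: [[0.988, -0.154, -0.0], [-0.154, -0.988, -0.0], [0.0, 0.0, -1.0]]
contact_force: [-5.0, -0.5, 10.0]
grip_width: 0.0174
finger_force: 60.0
```

>>> {"op": "drive_tool", "data": {"increments": "0 -2 0 0 0 0"}}

```text
time_s: 18.57
tool_pos: [0.5218, 0.01, 0.06]
eef_rot: [[0.988, -0.154, -0.0], [-0.154, -0.988, -0.0], [0.0, 0.0, -1.0]]
contact_force: [-4.8, -1.3, 10.4]
grip_width: 0.0174
finger_force: 60.0
```

>>> {"op": "drive_tool", "data": {"increments": "0 -2 0 0 0 0"}}

```text
time_s: 18.65
tool_pos: [0.5221, 0.0119, 0.06]
eef_rot: [[0.988, -0.154, -0.0], [-0.154, -0.988, -0.0], [0.0, 0.0, -1.0]]
contact_force: [-6.0, -1.5, 10.2]
grip_width: 0.0175
finger_force: 60.0
```

>>> {"op": "drive_tool", "data": {"increments": "0 -2 0 0 0 0"}}

```text
time_s: 18.73
tool_pos: [0.5224, 0.0139, 0.06]
eef_rot: [[0.988, -0.154, 0.0], [-0.154, -0.988, -0.0], [0.0, 0.0, -1.0]]
contact_force: [-4.6, 0.0, 9.5]
grip_width: 0.0171
finger_force: 60.0
```

>>> {"op": "drive_tool", "data": {"increments": "0 -2 0 0 0 0"}}

```text
time_s: 18.82
tool_pos: [0.5227, 0.0159, 0.06]
eef_rot: [[0.988, -0.154, -0.0], [-0.154, -0.988, -0.0], [0.0, 0.0, -1.0]]
contact_force: [-4.1, -0.4, 9.2]
grip_width: 0.0173
finger_force: 60.0
```

>>> {"op": "drive_tool", "data": {"increments": "0 -2 0 0 0 0"}}

```text
time_s: 18.9
tool_pos: [0.523, 0.0178, 0.06]
eef_rot: [[0.988, -0.154, 0.0], [-0.154, -0.988, -0.0], [0.0, 0.0, -1.0]]
contact_force: [-4.3, -0.4, 9.5]
grip_width: 0.0174
finger_force: 60.0
```

>>> {"op": "drive_tool", "data": {"increments": "0 -2 0 0 0 0"}}

```text
time_s: 18.98
tool_pos: [0.5233, 0.0197, 0.06]
eef_rot: [[0.988, -0.154, -0.0], [-0.154, -0.988, -0.001], [-0.0, 0.001, -1.0]]
contact_force: [-5.2, -3.4, 9.0]
grip_width: 0.0172
finger_force: 60.1
```

>>> {"op": "drive_tool", "data": {"increments": "0 -2 0 0 0 0"}}

```text
time_s: 19.07
tool_pos: [0.5235, 0.0213, 0.06]
eef_rot: [[0.988, -0.154, -0.0], [-0.154, -0.988, -0.001], [-0.0, 0.001, -1.0]]
contact_force: [-5.5, -8.2, 10.3]
grip_width: 0.0176
finger_force: 60.3
```

>>> {"op": "drive_tool", "data": {"increments": "0 -2 0 0 0 0"}}

```text
time_s: 19.15
tool_pos: [0.5238, 0.0227, 0.06]
eef_rot: [[0.988, -0.154, -0.001], [-0.154, -0.988, -0.002], [-0.0, 0.002, -1.0]]
contact_force: [-7.7, -10.2, 9.3]
grip_width: 0.0172
finger_force: 60.3
```

>>> {"op": "drive_tool", "data": {"increments": "0 -2 0 0 0 0"}}

```text
time_s: 19.23
tool_pos: [0.5241, 0.0245, 0.06]
eef_rot: [[0.988, -0.154, -0.001], [-0.154, -0.988, -0.002], [-0.0, 0.002, -1.0]]
contact_force: [-6.9, -9.8, 9.6]
grip_width: 0.0177
finger_force: 60.3
```

>>> {"op": "drive_tool", "data": {"increments": "0 -2 0 0 0 0"}}

```text
time_s: 19.32
tool_pos: [0.5244, 0.0264, 0.06]
eef_rot: [[0.988, -0.154, -0.001], [-0.154, -0.988, -0.002], [-0.0, 0.002, -1.0]]
contact_force: [-7.2, -7.7, 9.5]
grip_width: 0.0174
finger_force: 60.4
```

>>> {"op": "drive_tool", "data": {"increments": "0 -2 0 0 0 0"}}

```text
time_s: 19.4
tool_pos: [0.5247, 0.0285, 0.06]
eef_rot: [[0.988, -0.155, -0.001], [-0.155, -0.988, -0.002], [-0.0, 0.002, -1.0]]
contact_force: [-6.2, -8.9, 9.9]
grip_width: 0.0172
finger_force: 60.3
```

>>> {"op": "drive_tool", "data": {"increments": "0 -2 0 0 0 0"}}

```text
time_s: 19.48
tool_pos: [0.525, 0.0306, 0.06]
eef_rot: [[0.988, -0.155, -0.001], [-0.155, -0.988, -0.002], [-0.0, 0.002, -1.0]]
contact_force: [-7.1, -8.9, 10.5]
grip_width: 0.0172
finger_force: 60.3
```

>>> {"op": "drive_tool", "data": {"increments": "0 -2 0 0 0 0"}}

```text
time_s: 19.57
tool_pos: [0.5253, 0.0326, 0.06]
eef_rot: [[0.988, -0.155, -0.001], [-0.155, -0.988, -0.002], [-0.0, 0.002, -1.0]]
contact_force: [-6.3, -8.7, 10.4]
grip_width: 0.0173
finger_force: 60.3
```

>>> {"op": "drive_tool", "data": {"increments": "0 -2 0 0 0 0"}}

```text
time_s: 19.65
tool_pos: [0.5256, 0.0346, 0.06]
eef_rot: [[0.988, -0.154, -0.001], [-0.154, -0.988, -0.002], [-0.0, 0.002, -1.0]]
contact_force: [-6.4, -7.6, 10.8]
grip_width: 0.0172
finger_force: 60.3
```

>>> {"op": "drive_tool", "data": {"increments": "0 -2 0 0 0 0"}}

```text
time_s: 19.73
tool_pos: [0.526, 0.0366, 0.06]
eef_rot: [[0.988, -0.155, -0.001], [-0.155, -0.988, -0.002], [-0.0, 0.002, -1.0]]
contact_force: [-6.5, -7.4, 10.4]
grip_width: 0.0174
finger_force: 60.3
```

>>> {"op": "drive_tool", "data": {"increments": "0 -2 0 0 0 0"}}

```text
time_s: 19.82
tool_pos: [0.5263, 0.0385, 0.06]
eef_rot: [[0.988, -0.154, -0.0], [-0.154, -0.988, -0.002], [-0.0, 0.002, -1.0]]
contact_force: [-6.3, -9.1, 10.5]
grip_width: 0.0172
finger_force: 60.3
```

>>> {"op": "drive_tool", "data": {"increments": "0 -2 0 0 0 0"}}

```text
time_s: 19.9
tool_pos: [0.5266, 0.0407, 0.06]
eef_rot: [[0.988, -0.155, -0.0], [-0.155, -0.988, -0.001], [-0.0, 0.002, -1.0]]
contact_force: [-5.5, -5.8, 10.9]
grip_width: 0.0175
finger_force: 60.3
```

>>> {"op": "drive_tool", "data": {"increments": "0 -2 0 0 0 0"}}

```text
time_s: 19.98
tool_pos: [0.527, 0.0428, 0.06]
eef_rot: [[0.988, -0.154, -0.0], [-0.154, -0.988, -0.001], [-0.0, 0.001, -1.0]]
contact_force: [-5.9, -5.1, 9.9]
grip_width: 0.0172
finger_force: 60.3
```

>>> {"op": "drive_tool", "data": {"increments": "0 -2 0 0 0 0"}}

```text
time_s: 20.07
tool_pos: [0.5273, 0.0449, 0.06]
eef_rot: [[0.988, -0.155, -0.0], [-0.155, -0.988, -0.001], [-0.0, 0.001, -1.0]]
contact_force: [-4.2, -2.5, 9.1]
grip_width: 0.017
finger_force: 60.3
```

>>> {"op": "drive_tool", "data": {"increments": "0 -2 0 0 0 0"}}

```text
time_s: 20.15
tool_pos: [0.5277, 0.0473, 0.06]
eef_rot: [[0.988, -0.155, 0.0], [-0.155, -0.988, -0.0], [0.0, 0.0, -1.0]]
contact_force: [-4.5, -0.1, 9.4]
grip_width: 0.0175
finger_force: 60.2
```

>>> {"op": "drive_tool", "data": {"increments": "0 3 0 0 0 0;0 3 0 0 0 0;0 3 0 0 0 0;0 3 0 0 0 0;0 3.5 0 0 0 0;0 0 0 0 0 0;0 0 0 0 0 0"}}

```text
time_s: 20.73
tool_pos: [0.5252, 0.0319, 0.06]
eef_rot: [[0.988, -0.154, -0.0], [-0.154, -0.988, -0.001], [0.0, 0.001, -1.0]]
contact_force: [-5.2, -2.7, 9.8]
grip_width: 0.0173
finger_force: 60.4
```

>>> {"op": "drive_tool", "data": {"increments": "0 0 0 0 0 0;0 0 0 0 0 0;0 0 0 0 0 0;0 0 0 0 0 0;0 0 0 0 0 0;0 0 0 0 0 0;0 0 0 0 0 0;0 0 0 0 0 0", "fingers": 60}}

```text
time_s: 21.4
tool_pos: [0.5254, 0.0324, 0.0593]
eef_rot: [[0.988, -0.154, -0.0], [-0.154, -0.988, 0.0], [-0.0, -0.0, -1.0]]
contact_force: [0.0, 0.4, -0.8]
grip_width: 0.06
finger_force: 0.0
```

>>> {"op": "drive_tool", "data": {"increments": "0 0 -6 0 0 0;0 0 -12 0 0 0;0 0 -20 0 0 0;0 0 -20 0 0 0;0 0 -20 0 0 0;0 0 -20 0 0 0;0 0 -20 0 0 0;0 0 -20 0 0 0;0 0 -15 0 0 0;0 0 -8 0 0 0;0 0 0 0 0 0;0 0 0 0 0 0"}}

```text
time_s: 22.4
tool_pos: [0.5252, 0.0323, 0.2199]
eef_rot: [[0.988, -0.154, -0.0], [-0.154, -0.988, 0.0], [-0.0, -0.0, -1.0]]
contact_force: [0.3, 0.9, -0.2]
grip_width: 0.06
finger_force: 0.0
```

```bash
sed -i 's/w1.png/w2.png/;s/wrist0/wrist1/;s/^q=.*/q=[.5353,.0955,-.1560,.226]/;s/\.0944+b/-.066+b/' look.py; python3 look.py
```

```text
22.4 [0.52520091 0.03234661 0.21993576] -8.887546656339847 [ 0.29796219  0.93240554 -0.16435163]
to grip (tool) [   0.21650139 -157.467246    141.93957359]
grip 0.57 [234, 148, 296, 289]
grip 0.18 [24, 134, 397, 288]
lens 0.78 [231, 229, 295, 288]
carriage 0.84 [233, 144, 295, 285]
top [[274.0, 200.0], [255.0, 200.0], [274.0, 168.0], [255.0, 168.0]]
bot [[272.0, 185.0], [256.0, 185.0], [272.0, 157.0], [256.0, 157.0]]
lens [[264.02910812 258.04480051]]
```

View pics/w2.png

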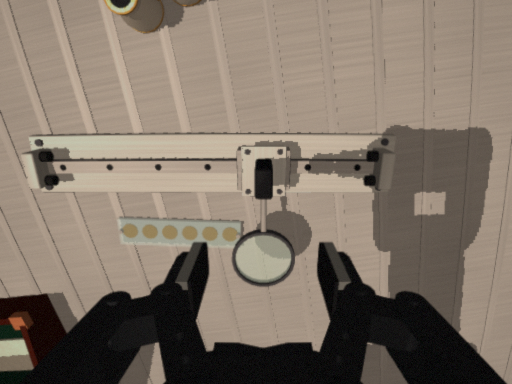

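The carriage stands under the tool, with the grip at (264,179) and the lens at (264,257). It has been let go on the sticky place, and the sovereigns are in place. I'm handing in.

```bash
python3 -c "
from workcell import manip
print(manip.hand_in())"
```

```text
the job is handed in; nothing more can be done
None
```

The carriage went to the left stop, then through its whole travel to the right stop, and now stands let go near the middle of the sticky place, at about 0.227 m travel; the job is handed in, with no verdict returned.

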